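# Fit the idler and hold back the belt tensioner

## Robot

A 6-joint arm with a two-finger parallel gripper is mounted at the origin on the work surface. World frame = base frame: x ahead of the robot, y to its left, z up, the work surface at z = 0. Lengths are in mm, angles in degrees, forces in N, time in s.
With the tool pointing down it reaches from about 375 to 925 mm from the base axis. Payload 5.7 kg.
Tool frame: the origin (TCP) lies midway between the tips of the shut fingers; the grasp point (between the pads) lies 19 mm behind it (ctrl.hold_point_z is the distance from the TCP to the grasp point, in mm); z points along the fingers, y is the line along which they close (so a half turn about z gives the same grasp; the last joint's range is limited). The gripper opens to 88 mm and grips with 3 to 60 N. Pads are 20 mm wide; open, the fingers measure 115 mm over their backs; the gripper's body (75 mm by 178 mm) begins 61 mm behind the grasp point.
Start: joints at [-71.568, 20.558, 86.54, -0, 72.909, -6.595], TCP at [253.806, -543.64, 222.623] pointing down, gripper open.
Joint ranges: [-170.27, 170.27], [-57.76, 135], [12.27, 136.19], [-55.21, 235.2], [11.17, 155.16], [-170.74, 170.74]. Speed limits (degrees/s): [136.94, 136.94, 180, 180, 180, 180].

## Interface

Orientations are given as [roll, pitch, yaw] about the fixed x, y, z axes, in that order (R = Rz(yaw) Ry(pitch) Rx(roll)).
In Python, from rig import telemetry, eyes, ticket, ctrl gives the robot as it stands.
- The arm moves only by the shell command python3 -m jog 'ROWS' [FORCE]. ROWS is JSON, a list of rows, each a list of 7 numbers: the shift along the tool's x, y, z in m, then the turn, a rotation vector about the tool's x, y, z in degrees, then the closure, from 0 (fully open) to 1 (shut). In form: [[x, y, z, ax, ay, az, gripper], ...]. A call has 1 to 12 rows; each row is the pose to reach, as a shift and turn from the pose commanded when the call began, along the tool's axes at that moment; what a row does not reach only later rows make up. A row lasts 1/10 s, in which the tool goes at most 50 mm and 8.59 degrees, less where a joint would pass 70% of its speed; a pose out of reach is approached as far as the arm can. A call with a gripper value outside its range is refused whole. The fingers move at their own pace and stop on an object; FORCE is the grip in N (left out, the last holds). Time passes only in rows, so rows that repeat a pose let the fingers close. It gives the time, the measured TCP pose, the force, the opening and the grip force at its end, in the units of the state.
- telemetry.read_state(): the state, without advancing time (a new reading comes with each control period).
- eyes.read_camera(name): name is "side" or "top"; returns a dict with "image" (384x512x3 uint8, red, green, blue), "depth" (384x512 float32, mm along the optical axis (not along the pixel's ray), 0 where there is no reading), "intrinsics" (3x3 intrinsics, pixels), "R" (3x3) and "t" (3): a world point X has camera coordinates R X + t. Camera axes: x right, y down, z forward; pixel columns grow to the right and rows downward; lengths in mm; the calibration is good to about 2 mm. A picture is of the moment at which its call begins.
- ticket.sign_off(): hands the job in; it is judged then, once.
The state is a dict: "time_s": time; "qpos": joint angles; "joint_vel": joint speeds; "effort": joint torques, N m; "tool_pos": TCP position; "orientation": TCP orientation; "ft_force": force on the tool from outside, world axes, zero at the start; "moment": the same for the moment, N m; "grip_width": opening from 0.0 (shut) to 1.0 (fully open); "grasp_force": force on a finger pad.
Only numpy, scipy, OpenCV 4.12 (cv2) and the standard library are available. Lean on these libraries where they do the work, as an engineer would, in place of code of your own. Each camera call takes 0.05 s, during which the arm holds its last target. There are 200 camera calls.

## Task

Get the dough belt's drive ready for its new belt: set the loose idler module on the drive head's plate and slide it, roller end first, under the lips of the shoe until it is fully home against the stop and the detent has sprung up behind it. Then push the sprung tensioner arm, by its roller or bar, away from the robot past the pawl's click and about a centimetre further, clear of the pawl, and finish still holding it there against its spring with the fingers (do not let it fall back onto the pawl). Leave the other things on the table where they are.

Things in the scene. Friction and masses are not known exactly. Their poses are not given: they have to be found in the camera images.
- drive_head: Fixed drive head: aluminium plate, x -130..170, y -55..55 mm, 12 mm thick; origin on the table, on the shoe's centre line; x runs into the shoe, away from the robot, z up. Plate top (z = 12 mm) is the floor that the module slides on. A bare landing spans x -130..-32, then the flared mouth and the shoe. Driven pulley, 52 mm diameter, top at z = 56 mm, at x = 138 mm.
- shoe_mouth (a point): On the shoe's floor, where its lips begin: drive_head x = 0, y = 0, z = 12 mm. Shoe: x 0..106 mm, side walls 52 mm apart inside; lips 42 mm apart, undersides 9.5 and tops 14 mm above the floor (z = 26 mm). Before it, x -32..0, flared guide walls 10 mm high without lips, 60 mm apart at the outer end.
- shoe_home (a point): Where the module's origin lies when home: drive_head x = 60, y = 0, z = 12 mm. The foot's front edge then meets the end stop (face at x = 100 mm, 16 mm high); play about 1 mm along x and 2 mm to either side.
- detent (a joint): Sprung detent ball in the shoe's floor at drive_head x = 13.5, y = 0, standing 3 mm proud. Value: how far it is pressed down, m: 0 = up, about 0.003 while the module's foot passes over it (sliding in takes under 10 N). It springs up again right behind the foot when the module is home.
- idler_module: Loose module, about 0.35 kg, standing on its foot; origin under the foot's centre, x towards its roller, z up. Steel foot 80 (x) x 48 (y) x 8 mm; square grip post 28 x 28 mm at x = -20 mm, z 8..58 mm; upright white roller, 36 mm diameter, at x = 18 mm. Foot runs under the shoe's lips, post and roller between them. It starts with the roller end roughly away from the robot.
- idler_roller (a point): Centre of the top of the module's roller: x = 18, y = 0, z = 50 mm in the module's frame. With the module home it lies at x = 78 mm, y = 0 of drive_head.
- tensioner: Fixed tensioner unit right (-y) of the drive head: aluminium plate x -95..95, y -100..110 mm, 12 mm thick; origin on the table, x away from the robot, z up. The arm's vertical pivot is at x = 20, y = 45 mm. The pawl, a small dark spring slider, sits near x = 32, y = 100 mm, 35 mm high.
- tension_arm (a joint): Arm angle q, rad: 0 at rest, grows counter-clockwise seen from above, end stop 0.70. The line pivot to roller points (-115 deg + q) from the tensioner's x axis: pushing the roller away from the robot raises q. Spring at the roller: 3 N at 0, 9 N at 0.5, plus up to 5 N from the pawl. Clicks at about 0.43; if let go it is caught at 0.41. Clear of the pawl: above 0.45.
- tension_roller (a point): Centre of the top of the upright white roller at the arm's end: 120 mm from the pivot, 78 mm above the table. The arm's bar is 18 mm wide, z 22..32 mm. Roller 32 mm diameter, z 32..78 mm; it can be pushed with closed fingers or pinched from above.
- pawl (a joint): How far the arm's heel pin has pushed the pawl slider back, m: 0 = out, rises to about 0.007 as the pin rides up its ramp, snaps back to 0 at the click.
- spare_roller: Bystander: loose plain roller without foot, 40 mm diameter, 58 mm high, standing; origin under its centre.
- wrench: Bystander: open-ended wrench, 170 mm, lying on the table.
- grease_jar: Bystander: grey jar with a white cap, 60 mm diameter, 60 mm high; origin under its centre.
- cake_tin: Bystander: round steel baking pan with two side handles, 170 mm diameter, 50 mm high; origin under its centre.
- bowl: Bystander: steel bowl, 170 mm diameter, 70 mm high; origin under its centre.
- spatula: Bystander: spatula, 240 mm, lying on the table.
There are look-alikes about, which are no part of the job. Leave any blue or orange look-alike of the idler_module alone.

How it is judged:
By the outcome, as a careful person would: the job done as asked, in the order asked, and still so for the second after the job is handed in, while the arm keeps its last pose, push and grip.
It also fails if it takes over 64 s, if anything falls off the work surface, if the arm or the gripper's body presses on something with over 40 N, if the wrist force passes 120 N, or if a joint passes its speed limit or range.

## Working session

There is one attempt and no reset: what is moved stays moved. The work goes in short steps, Python scripts to look and compute and a shell command to move; the robot and the scene stay as the last step left them, time stands still between calls to the robot, and variables do not carry over. Pictures are saved under pics/ and viewed, at most 10 in all, crops included, and the job is handed in when it is done.

```bash
mkdir -p pics; ls; cat > h.py <<'E'
import numpy as np, cv2
from rig import telemetry, eyes, ticket, ctrl
def cam(n):
    c=eyes.read_camera(n); return c
def cloud(c):
    K=np.array(c["intrinsics"]);R=np.array(c["R"]);t=np.array(c["t"])
    d=c["depth"];v,u=np.mgrid[:d.shape[0],:d.shape[1]]
    p=np.stack([(u-K[0,2])/K[0,0]*d,(v-K[1,2])/K[1,1]*d,d],-1)
    return (p-t)@R
def ray(c,u,v,z):
    K=np.array(c["intrinsics"]);R=np.array(c["R"]);t=np.array(c["t"])
    o=-R.T@t; r=R.T@np.linalg.inv(K)@[u,v,1]; return o+r*(z-o[2])/r[2]
E
python3 - <<'E'
from h import *
for n in ("top","side"):
    c=cam(n); np.savez("pics/%s0.npz"%n,**c)
    cv2.imwrite("pics/%s0.png"%n,cv2.resize(c["image"][...,::-1],(800,600),interpolation=cv2.INTER_CUBIC))
    print(n,(-np.array(c["R"]).T@c["t"]).round(), np.array(c["intrinsics"]).round(1).tolist(), np.array(c["R"]).round(2).tolist())
print(telemetry.read_state())
E
```

```text
pics
top [ 342.   15. 1417.] [[386.5, 0.0, 255.4], [0.0, 386.5, 186.3], [0.0, 0.0, 1.0]] [[-0.0, -1.0, -0.0], [-1.0, 0.0, -0.08], [0.08, 0.0, -1.0]]
side [ 357. 1059. 1064.] [[468.6, 0.0, 258.0], [0.0, 468.6, 189.9], [0.0, 0.0, 1.0]] [[-0.99, -0.1, -0.02], [-0.05, 0.68, -0.73], [0.09, -0.72, -0.68]]
{'time_s': 0.1, 'qpos': array([-7.15676126e+01,  2.05945692e+01,  8.65934167e+01, -5.22067045e-04,
        7.29088978e+01, -6.59799708e+00]), 'joint_vel': array([ 0.04041445, -0.09693686, -0.11492013, -0.14074729, -0.00905609,
        0.04897983]), 'effort': array([-1.03888768e-03, -5.16362250e+01, -2.71405721e+01,  6.76599867e-02,
        2.75837572e-02, -2.74275271e-05]), 'tool_pos': array([ 253.6160126 , -543.06178206,  221.88156411]), 'orientation': array([-1.79903701e+02, -1.06367148e-02,  2.50305294e+01]), 'ft_force': array([ 0.1338804 ,  0.90838831, -0.46835678]), 'moment': array([-0.0352008 , -0.01373526,  0.01885648]), 'grasp_force': 0.0, 'grip_width': 0.997299083397184}
```

View pics/top0.png

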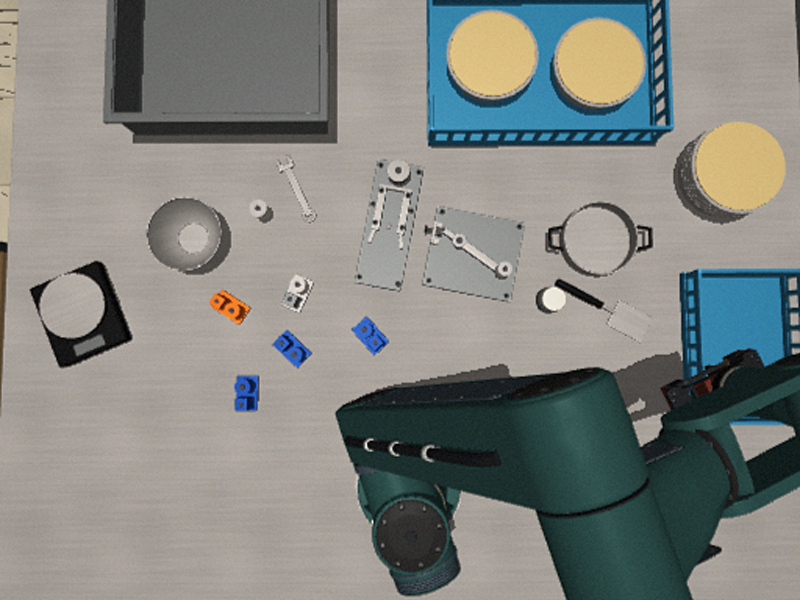

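View pics/side0.png

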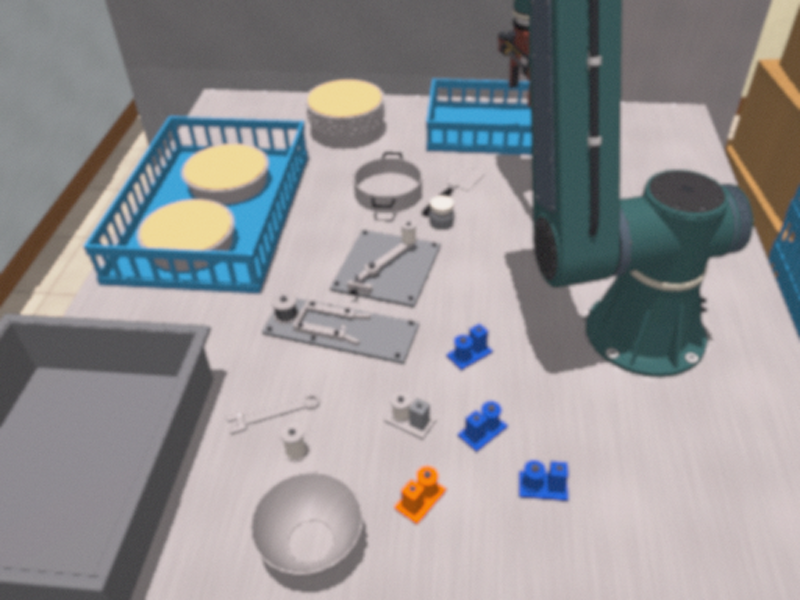

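The top view shows the grey module at (297,293), the drive head at (390,225), the tensioner at (475,252) with its roller at (505,268), and blue and orange look-alikes below and to the left. I'll zoom in and measure.

```bash
python3 - <<'E'
from h import *
c=dict(np.load("pics/top0.npz")); im=c["image"][...,::-1]
cv2.imwrite("pics/topc.png",cv2.resize(im[95:205,175:340],(800,533),interpolation=cv2.INTER_CUBIC))
c=dict(np.load("pics/side0.npz")); im=c["image"][...,::-1]
cv2.imwrite("pics/sidec.png",cv2.resize(im[135:285,160:300],(560,600),interpolation=cv2.INTER_CUBIC))
E
```

```text
(no output)
```

View pics/topc.png

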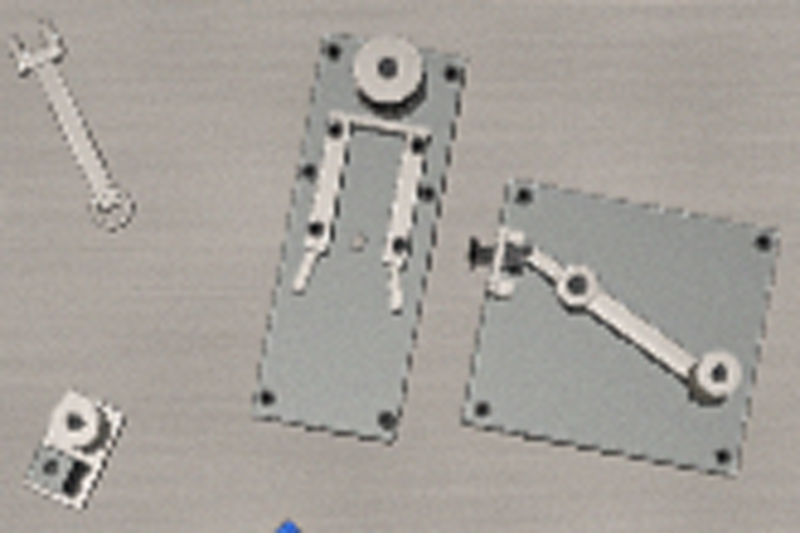

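View pics/sidec.png

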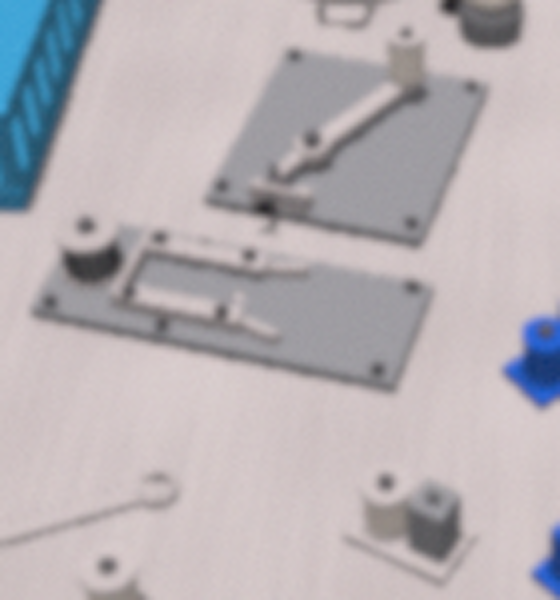

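The crops show the module with its white roller at crop (75,422) and its dark post at (50,468), plus the plate edges and the tensioner roller at (718,373). Next I'll measure with masks and depth.

```bash
cat > m.py <<'E'
from h import *
def plates(c,n):
    im=c["image"].astype(int); m=((im[...,2]-im[...,0])>0).astype(np.uint8)
    sat=cv2.cvtColor(c["image"],cv2.COLOR_RGB2HSV)[...,1]; m[(sat>90)]=0
    P=cloud(c); m[(P[...,2]>60)|(np.abs(P[...,0]-600)>250)|(np.abs(P[...,1])>350)]=0
    m=cv2.morphologyEx(m,cv2.MORPH_OPEN,np.ones((3,3)))
    cs,_=cv2.findContours(m,0,cv2.CHAIN_APPROX_NONE)
    for k in cs:
        if cv2.contourArea(k)<300: continue
        w=np.array([ray(c,u,v,12)[:2] for u,v in k[:,0]],np.float32)
        r=cv2.minAreaRect(w); print(n,"plate",np.round(r[0],1),np.round(r[1],1),round(r[2],2),cv2.boxPoints(r).round(1).tolist())
if __name__=="__main__":
  for n in ("top","side"):
    c=dict(np.load("pics/%s0.npz"%n)); plates(c,n); P=cloud(c).reshape(-1,3)
    col=c["image"].reshape(-1,3)
    # sanity: depth noise on table
    t=P[(abs(P[:,0]-450)<20)&(abs(P[:,1]-20)<20)]; print("table z",t[:,2].mean().round(1),t[:,2].std().round(2))
    for nm,(x,y,R) in dict(module=(470,200,70),troller=(520,-170,50),pulley=(700,20,60)).items():
        q=P[(np.hypot(P[:,0]-x,P[:,1]-y)<R)]
        for lo,hi in ((44,53),(53,62),(72,84)):
            s=q[(q[:,2]>lo)&(q[:,2]<hi)]
            if len(s)>5: print(n,nm,lo,hi,len(s),s.mean(0).round(1),"mid",((s.max(0)+s.min(0))/2).round(1),"ext",np.ptp(s,0).round(0))
E
python3 m.py
python3 - <<'E'
from h import *
c=dict(np.load("pics/top0.npz"))
def w(U,V,z): return ray(c,175+(U+.5)/4.848-.5,95+(V+.5)/4.848-.5,z).round(1)
print("roller",w(75,422,50),"post",w(51,468,58),"pulley",w(387,67,56),"troller",w(718,373,78),"pivot",w(577,285,40))
print("dh corners",[w(*p,12) for p in((325,37),(468,60),(255,418),(393,442))])
print("ten corners",[w(*p,12) for p in((508,180),(778,230),(463,422),(735,475))])
print("foot corners",[w(*p,8) for p in((73,390),(127,410),(22,483),(82,508))])
c=dict(np.load("pics/side0.npz"))
def w(U,V,z): return ray(c,160+(U+.5)/4-.5,135+(V+.5)/4-.5,z).round(1)
print("side: roller",w(386,482,50),"post",w(433,497,58),"pulley",w(86,226,56),"troller",w(405,33,78),"pivot",w(312,138,40))
print("dh corners",[w(*p,12) for p in((33,313),(93,215),(392,388),(434,290))])
print("ten corners",[w(*p,12) for p in((207,202),(285,50),(420,245),(490,85))])
E
```

```text
table z 2.9 6.29
top module 44 53 66 [464.1 249.1  48.6] mid [455.  248.4  48.9] ext [54. 33.  8.]
top module 53 62 29 [449.  251.7  55.9] mid [450.7 250.8  56.9] ext [53. 25.  8.]
top troller 72 84 21 [ 498.7 -209.5   78.3] mid [ 497.6 -211.1   78.4] ext [22. 15.  9.]
top pulley 44 53 20 [720.1  22.   50.5] mid [721.   19.7  48.4] ext [41. 47.  9.]
top pulley 53 62 128 [725.8  19.   56.5] mid [725.3  19.6  57.5] ext [52. 47.  9.]
side plate [608.2  47.7] [107.3 293.7] 79.9 [[454.20001220703125, 20.700000762939453], [743.4000244140625, -30.799999237060547], [762.2000122070312, 74.80000305175781], [473.0, 126.30000305175781]]
side plate [ 505. -143.] [206.7 115.2] 78.51 [[428.0, -232.8000030517578], [540.9000244140625, -255.6999969482422], [582.0, -53.20000076293945], [469.20001220703125, -30.200000762939453]]
side plate [ 606.6 -173.7] [216.9  86.7] 60.76 [[515.7999877929688, -247.10000610351562], [591.5, -289.5], [697.4000244140625, -100.19999694824219], [621.7999877929688, -57.900001525878906]]
table z 3.9 5.85
side module 44 53 94 [465.2 250.9  50.2] mid [465.4 251.3  49.2] ext [3
[... 791 characters left out ...]
6,  12. ])]
ten corners [array([651.6, -71.6,  12. ]), array([ 612.2, -275.9,   12. ]), array([467.1, -36.1,  12. ]), array([ 426.3, -240. ,   12. ])]
foot corners [array([493. , 258.3,   8. ]), array([477.6, 217.4,   8. ]), array([422.7, 296.1,   8. ]), array([403.7, 250.7,   8. ])]
side: roller [464.9 248.   50. ] post [431.  264.6  58. ] pulley [726.5  17.8  56. ] troller [ 496.9 -219.9   78. ] pivot [ 566.1 -120.    40. ]
dh corners [array([762.2,  73.5,  12. ]), array([739.7, -41.2,  12. ]), array([473.9, 128.1,  12. ]), array([451.3,  22.7,  12. ])]
ten corners [array([648.2, -64.4,  12. ]), array([ 612.8, -272.2,   12. ]), array([467. , -27.3,  12. ]), array([ 423.7, -236.1,   12. ])]
```

```bash
cat > go.py <<'E'
import sys; from h import *
from scipy.spatial.transform import Rotation as Ro
# usage: go.py x,y,z,yaw ...  -> rows (shift m in tool axes, rotvec deg) from current pose
s=telemetry.read_state(); R=Ro.from_euler("xyz",s["orientation"],degrees=True)
print("now",s["time_s"],s["tool_pos"].round(1),s["orientation"].round(2),"F",s["ft_force"].round(1),"q",s["qpos"].round(0),"w",round(s["grip_width"]*88,1))
for a in sys.argv[1:]:
    x,y,z,w=map(float,a.split(","))
    d=R.inv().apply(np.array([x,y,z])-s["tool_pos"])/1000
    r=(R.inv()*Ro.from_euler("xyz",[180,0,w],degrees=True)).as_rotvec(degrees=True)
    print(a,d.round(4).tolist(),r.round(2).tolist())
E
python3 go.py 560,-130,220,0 560,-130,220,-20; python3 - <<'E'
from h import *
c=dict(np.load("pics/top0.npz"))
def w(U,V,z): return ray(c,175+(U+.5)/4.848-.5,95+(V+.5)/4.848-.5,z).round(1)
print("detent",w(360,240,15),"lip inner ends L/R", w(345,160,26),w(397,165,26), w(330,235,26),w(388,240,26))
print("pad bolts",w(334,50,12),w(452,73,12),w(266,398,12),w(387,420,12))
E
```

```text
now 0.1 [ 253.6 -543.1  221.9] [-1.799e+02 -1.000e-02  2.503e+01] F [ 0.1  0.9 -0.5] q [-72.  21.  87.  -0.  73.  -7.] w 87.8
560,-130,220,0 [0.4524, -0.2446, 0.0024] [-0.1, 0.01, 25.03]
560,-130,220,-20 [0.4524, -0.2446, 0.0024] [-0.1, 0.03, 45.03]
detent [605.4  40.9  15. ] lip inner ends L/R [664.3  51.9  26. ] [660.3  12.7  26. ] [607.2  63.3  26. ] [603.2  19.7  26. ]
pad bolts [752.9  60.5  12. ] [734.6 -29.6  12. ] [485.9 112.1  12. ] [468.9  21.   12. ]
```

```bash
python3 -m jog '[[0.452,-0.245,0.0,0,0,45,0],[0.452,-0.245,0.0,0,0,45,0],[0.452,-0.245,0.0,0,0,45,0],[0.452,-0.245,0.0,0,0,45,0],[0.452,-0.245,0.0,0,0,45,0],[0.452,-0.245,0.0,0,0,45,0],[0.452,-0.245,0.0,0,0,45,0],[0.452,-0.245,0.0,0,0,45,0],[0.452,-0.245,0.0,0,0,45,0],[0.452,-0.245,0.0,0,0,45,0],[0.452,-0.245,0.0,0,0,45,0],[0.452,-0.245,0.0,0,0,45,0]]'; python3 go.py 431,265,130,-25.3
```

```text
time_s: 1.3
tool_pos: [561.3, -127.2, 222.2]
orientation: [-179.9, 0.0, -19.7]
ft_force: [0.0, 0.1, -0.4]
grip_width: 1.0
grasp_force: 0.0
now 1.3 [ 561.3 -127.2  222.2] [-1.7993e+02  1.0000e-02 -1.9730e+01] F [ 0.   0.1 -0.4] q [-20.  19.  90.   0.  72.  90.] w 88.0
431,265,130,-25.3 [-0.2551, -0.3251, 0.0927] [-0.07, 0.02, 5.57]
```

```bash
python3 -m jog '[[-0.255,-0.325,0.092,0,0,5.6,0],[-0.255,-0.325,0.092,0,0,5.6,0],[-0.255,-0.325,0.092,0,0,5.6,0],[-0.255,-0.325,0.092,0,0,5.6,0],[-0.255,-0.325,0.092,0,0,5.6,0],[-0.255,-0.325,0.092,0,0,5.6,0],[-0.255,-0.325,0.092,0,0,5.6,0],[-0.255,-0.325,0.092,0,0,5.6,0],[-0.255,-0.325,0.092,0,0,5.6,0],[-0.255,-0.325,0.092,0,0,5.6,0],[-0.255,-0.325,0.092,0,0,5.6,0],[-0.255,-0.325,0.092,0,0,5.6,0]]'; python3 go.py 431,265,23,-25.3
```

```text
time_s: 2.5
tool_pos: [431.7, 260.7, 130.9]
orientation: [180.0, -0.0, -25.6]
ft_force: [-0.8, 0.1, 0.6]
grip_width: 0.997
grasp_force: 0.0
now 2.5 [431.7 260.7 130.9] [ 1.7999e+02 -3.0000e-02 -2.5640e+01] F [-0.8  0.1  0.6] q [ 23.  19. 104.  -0.  57. 139.] w 87.7
431,265,23,-25.3 [-0.0026, -0.0036, 0.1079] [0.01, -0.03, -0.34]
```

```bash
python3 -m jog '[[-0.001,-0.001,0.05,0,0,0,0],[-0.001,-0.001,0.09,0,0,0,0],[-0.001,-0.001,0.107,0,0,0,0],[-0.001,-0.001,0.107,0,0,0,0],[-0.001,-0.001,0.107,0,0,0,0]]'; python3 go.py 431,265,23,-25.3;  python3 - <<'E'
from h import *
im=cam("top")["image"][...,::-1]; im2=cam("side")["image"][...,::-1]
a=cv2.resize(im[150:230,150:230],(390,390),interpolation=2);b=cv2.resize(im2[210:290,220:300],(390,390),interpolation=2)
cv2.imwrite("pics/a.png",np.hstack([a,b]))
E
```

```text
time_s: 3.0
tool_pos: [431.5, 262.5, 24.2]
orientation: [-180.0, -0.0, -25.7]
ft_force: [0.9, 0.6, -0.3]
grip_width: 0.998
grasp_force: 0.0
now 3.0 [431.5 262.5  24.2] [-1.7999e+02 -1.0000e-02 -2.5670e+01] F [ 0.9  0.6 -0.3] q [ 23.  29. 109.  -0.  42. 139.] w 87.8
431,265,23,-25.3 [-0.0015, -0.002, 0.0012] [-0.01, -0.01, -0.37]
```

View pics/a.png

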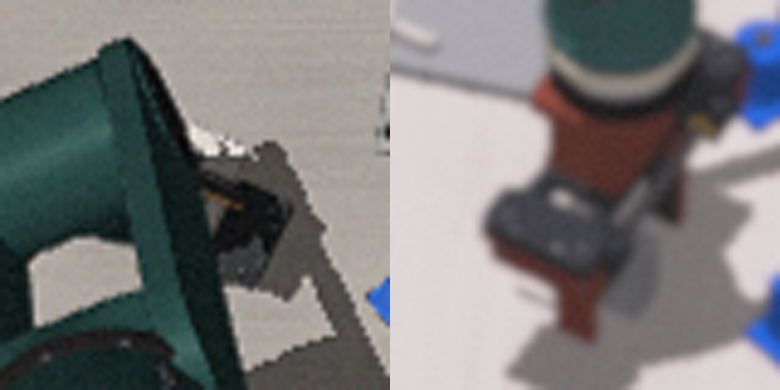

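The view is occluded: the gripper straddles the post at about (230,240) with nothing in the way. Closing now, then lifting.

```bash
python3 -m jog '[[-0.001,-0.002,0,0,0,0,0.3],[-0.001,-0.002,0,0,0,0,0.6],[-0.001,-0.002,0,0,0,0,1],[-0.001,-0.002,0,0,0,0,1],[-0.001,-0.002,0,0,0,0,1],[-0.001,-0.002,0,0,0,0,1],[-0.001,-0.002,0,0,0,0,1],[-0.001,-0.002,0,0,0,0,1]]' 35; python3 -m jog '[[0,0,-0.04,0,0,0,1],[0,0,-0.05,0,0,0,1],[0,0,-0.05,0,0,0,1]]'; python3 go.py 491,65,75,-10.6
```

```text
time_s: 3.9
tool_pos: [430.7, 265.9, 23.7]
orientation: [-180.0, 0.0, -25.6]
ft_force: [1.5, -1.1, -4.3]
grip_width: 0.316
grasp_force: 35.0
time_s: 4.2
tool_pos: [431.8, 266.3, 74.8]
orientation: [-179.8, -0.1, -25.6]
ft_force: [0.5, 0.3, -4.0]
grip_width: 0.321
grasp_force: 34.9
now 4.2 [431.8 266.3  74.8] [-1.7983e+02 -1.3000e-01 -2.5570e+01] F [ 0.5  0.3 -4. ] q [ 24.  24. 107.   0.  49. 139.] w 28.2
491,65,75,-10.6 [0.1403, 0.1561, -0.0003] [-0.15, -0.15, -14.97]
```

```bash
python3 -m jog '[[0.05,0.05,0,0,0,-5,1],[0.1,0.1,0,0,0,-10,1],[0.149,0.156,0,0,0,-15,1],[0.149,0.156,0,0,0,-15,1],[0.149,0.156,0,0,0,-15,1],[0.149,0.156,0,0,0,-15,1],[0.149,0.156,0,0,0,-15,1],[0.149,0.156,0,0,0,-15,1],[0.149,0.156,0,0,0,-15,1]]';  python3 go.py 498.4,61.4,37,-10.6; python3 - <<'E'
from h import *
im=cam("top")["image"][...,::-1]; im2=cam("side")["image"][...,::-1]
a=cv2.resize(im[100:200,195:275],(400,500),interpolation=2);b=cv2.resize(im2[180:260,200:280],(400,500),interpolation=2)
b=cv2.resize(im2[170:250,200:264],(400,500),interpolation=2)
cv2.imwrite("pics/b.png",np.hstack([a,b]))
E
```

```text
time_s: 5.1
tool_pos: [496.8, 61.9, 73.3]
orientation: [-180.0, 0.1, -10.5]
ft_force: [-0.0, 0.5, -4.6]
grip_width: 0.314
grasp_force: 34.9
now 5.1 [496.8  61.9  73.3] [-1.7999e+02  6.0000e-02 -1.0470e+01] F [-0.   0.5 -4.6] q [ -1.  24. 108.   0.  49. 100.] w 27.6
498.4,61.4,37,-10.6 [0.0017, 0.0002, 0.0363] [-0.01, 0.06, 0.13]
```

View pics/b.png

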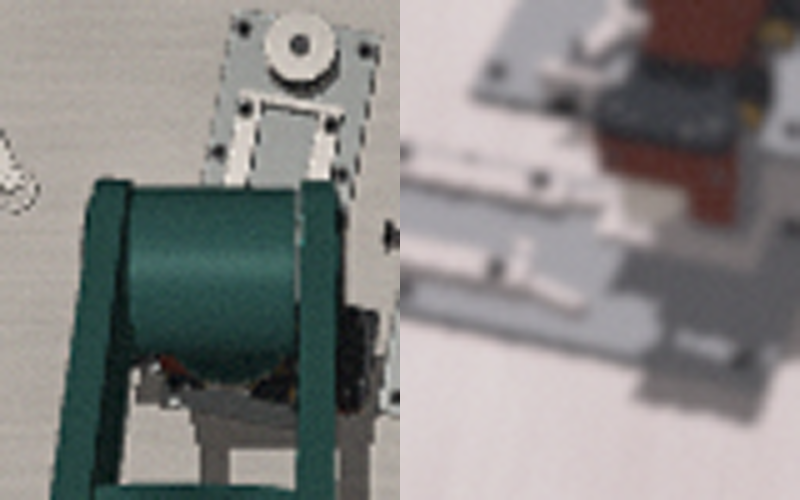

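The module hangs level over the landing (right panel (650,215)), clear of the flares. Lowering it and watching the force.

```bash
python3 -m jog '[[0.001,0,0.02,0,0,0,1],[0.001,0,0.03,0,0,0,1],[0.001,0,0.034,0,0,0,1],[0.001,0,0.036,0,0,0,1],[0.001,0,0.037,0,0,0,1],[0.001,0,0.037,0,0,0,1]]';  python3 go.py 565,49.2,36,-10.6
```

```text
time_s: 5.8
tool_pos: [498.9, 60.5, 36.9]
orientation: [-180.0, -0.0, -10.6]
ft_force: [0.2, -0.1, -4.4]
grip_width: 0.318
grasp_force: 34.9
now 5.8 [498.9  60.5  36.9] [-1.7999e+02 -3.0000e-02 -1.0570e+01] F [ 0.2 -0.1 -4.4] q [ -1.  27. 109.   0.  44. 100.] w 28.0
565,49.2,36,-10.6 [0.0671, -0.001, 0.0009] [-0.01, -0.03, 0.03]
```

```bash
python3 -m jog '[[0,-0.0005,0.001,0,0,0,1],[0,-0.0005,0.0015,0,0,0,1],[0.01,-0.001,0.0012,0,0,0,1],[0.02,-0.001,0.0012,0,0,0,1],[0.03,-0.001,0.0012,0,0,0,1],[0.035,-0.001,0.0012,0,0,0,1],[0.04,-0.001,0.0012,0,0,0,1],[0.044,-0.001,0.0012,0,0,0,1]]';  python3 go.py 591.8,43.9,36,-10.6
```

```text
time_s: 6.6
tool_pos: [539.0, 53.9, 35.5]
orientation: [180.0, 0.4, -10.6]
ft_force: [-15.3, 4.1, 19.6]
grip_width: 0.32
grasp_force: 35.0
now 6.6 [539.   53.9  35.5] [180.     0.39 -10.6 ] F [-15.3   4.1  19.6] q [ -2.  30. 104.   0.  47.  99.] w 28.2
591.8,43.9,36,-10.6 [0.0538, 0.0001, -0.0009] [0.0, 0.39, -0.0]
```

```bash
python3 -m jog '[[0,0,-0.0007,0,0,0,1],[0,0,-0.0007,0,0,0,1],[0.002,0,-0.0007,0,0,0,1]]';  python3 go.py 591.8,43.9,36,-10.6
```

```text
time_s: 6.9
tool_pos: [542.1, 53.2, 35.6]
orientation: [180.0, 0.2, -10.6]
ft_force: [-4.2, 2.1, -3.7]
grip_width: 0.318
grasp_force: 35.0
now 6.9 [542.1  53.2  35.6] [179.98   0.2  -10.57] F [-4.2  2.1 -3.7] q [ -2.  30. 104.   0.  47.  99.] w 28.0
591.8,43.9,36,-10.6 [0.0505, 0.0001, -0.0006] [0.02, 0.2, 0.03]
```

Now it floats free. I'll keep sliding at this height.

```bash
python3 -m jog '[[0.004,0,0,0,0,0,1],[0.008,0,0,0,0,0,1],[0.012,0,0,0,0,0,1],[0.016,0,0,0,0,0,1],[0.02,0,0,0,0,0,1],[0.02,0,0,0,0,0,1]]';  python3 go.py 631,36.5,36,-10.6
```

```text
time_s: 7.5
tool_pos: [565.5, 49.1, 36.4]
orientation: [-180.0, -0.2, -10.6]
ft_force: [0.8, 0.3, -3.4]
grip_width: 0.315
grasp_force: 35.0
now 7.5 [565.5  49.1  36.4] [-1.7998e+02 -1.5000e-01 -1.0580e+01] F [ 0.8  0.3 -3.4] q [ -2.  31. 101.  -0.  48.  99.] w 27.7
631,36.5,36,-10.6 [0.0667, 0.0003, 0.0006] [-0.02, -0.15, 0.02]
```

```bash
python3 -m jog '[[0.006,0,0.0003,0,0,0,1],[0.013,0,0.0003,0,0,0,1],[0.02,0,0.0003,0,0,0,1],[0.027,0,0.0003,0,0,0,1],[0.034,0,0.0003,0,0,0,1],[0.041,0,0.0003,0,0,0,1],[0.048,0,0.0003,0,0,0,1],[0.055,0,0.0003,0,0,0,1],[0.06,0,0.0003,0,0,0,1],[0.06,0,0.0003,0,0,0,1]]';  python3 go.py 631,36.5,36,-10.6
```

```text
time_s: 8.5
tool_pos: [625.2, 38.0, 36.3]
orientation: [-180.0, -0.2, -10.6]
ft_force: [3.3, -1.7, -2.3]
grip_width: 0.316
grasp_force: 35.0
now 8.5 [625.2  38.   36.3] [-179.98   -0.22  -10.58] F [ 3.3 -1.7 -2.3] q [-3. 34. 93. -0. 52. 98.] w 27.8
631,36.5,36,-10.6 [0.006, 0.0004, 0.0003] [-0.02, -0.22, 0.02]
```

```bash
python3 -m jog '[[0.002,0,0,0,0,0,1],[0.004,0,0,0,0,0,1],[0.006,0,0,0,0,0,1],[0.007,0,0,0,0,0,1]]'; python3 -m jog '[[0.001,0,0,0,0,0,1],[0.001,0,0,0,0,0,1]]'
```

```text
time_s: 8.9
tool_pos: [629.6, 37.1, 35.7]
orientation: [-180.0, 0.0, -10.6]
ft_force: [-0.1, -0.1, -4.8]
grip_width: 0.319
grasp_force: 35.0
time_s: 9.1
tool_pos: [630.1, 37.0, 35.6]
orientation: [-180.0, 0.1, -10.6]
ft_force: [-0.6, 0.6, -4.0]
grip_width: 0.315
grasp_force: 35.0
```

```bash
python3 -m jog '[[0.001,0,0,0,0,0,1],[0.001,0,0,0,0,0,1]]'; python3 -m jog '[[0.001,0,0,0,0,0,1],[0.001,0,0,0,0,0,1]]'; python3 go.py 631,36.5,36,-10.6
```

```text
time_s: 9.3
tool_pos: [630.2, 36.9, 35.6]
orientation: [180.0, 0.1, -10.6]
ft_force: [-4.0, 1.7, -1.7]
grip_width: 0.316
grasp_force: 35.0
time_s: 9.5
tool_pos: [630.3, 36.9, 35.6]
orientation: [180.0, 0.2, -10.6]
ft_force: [-6.9, 1.3, -0.7]
grip_width: 0.317
grasp_force: 35.0
now 9.5 [630.3  36.9  35.6] [180.     0.24 -10.58] F [-6.9  1.3 -0.7] q [-3. 35. 92.  0. 53. 98.] w 27.9
631,36.5,36,-10.6 [0.0008, 0.0003, -0.0004] [0.0, 0.24, 0.02]
```

```bash
python3 -m jog '[[0.002,0,0,0,0,0,1],[0.002,0,0,0,0,0,1],[0,0,0,0,0,0,1],[-0.001,0,0,0,0,0,1],[-0.001,0,0,0,0,0,0.8],[-0.001,0,0,0,0,0,0.5],[-0.001,0,0,0,0,0,0.4],[-0.001,0,0,0,0,0,0.4]]' 10; python3 -m jog '[[0,0,-0.03,0,0,0,0.4],[0,0,-0.08,0,0,0,0.4],[0,0,-0.13,0,0,0,0.4],[-0.05,0,-0.17,0,0,0,0.4],[-0.1,0,-0.17,0,0,0,0.4],[-0.15,0.03,-0.17,0,0,0,0.4],[-0.18,0.08,-0.17,0,0,0,0.4],[-0.2,0.13,-0.17,0,0,0,0.7],[-0.2,0.18,-0.17,0,0,0,1],[-0.2,0.23,-0.17,0,0,0,1],[-0.2,0.28,-0.17,0,0,0,1],[-0.2,0.3,-0.17,0,0,0,1]]'
python3 go.py; python3 - <<'E'
from h import *
im=cam("top"); im2=cam("side"); np.savez("pics/top1.npz",**im);np.savez("pics/side1.npz",**im2)
im=im["image"][...,::-1];im2=im2["image"][...,::-1]
a=cv2.resize(im[95:205,220:340],(480,440),interpolation=2);b=cv2.resize(im2[180:240,165:270],(770,440),interpolation=2)[:, :320*1]
b=cv2.resize(im2[180:240,165:265],(733,440),interpolation=2)[:,:320]
b=cv2.resize(im2[170:240,165:265],(314,220),interpolation=2); b=np.vstack([b,cv2.resize(im[95:165,220:320],(314,220),interpolation=2)])
cv2.imwrite("pics/c.png",np.hstack([a,b]))
E
```

```text
time_s: 10.3
tool_pos: [633.4, 36.4, 36.7]
orientation: [-180.0, -0.2, -10.6]
ft_force: [0.2, 0.4, -0.6]
grip_width: 0.554
grasp_force: 0.0
time_s: 11.5
tool_pos: [379.7, -224.4, 206.8]
orientation: [179.9, -0.2, -10.6]
ft_force: [0.6, -0.2, 0.1]
grip_width: 0.182
grasp_force: 0.0
now 11.5 [ 379.7 -224.4  206.8] [ 1.799e+02 -1.700e-01 -1.060e+01] F [ 0.6 -0.2  0.1] q [-40.   8. 106.  -0.  65.  61.] w 16.1
```

View pics/c.png

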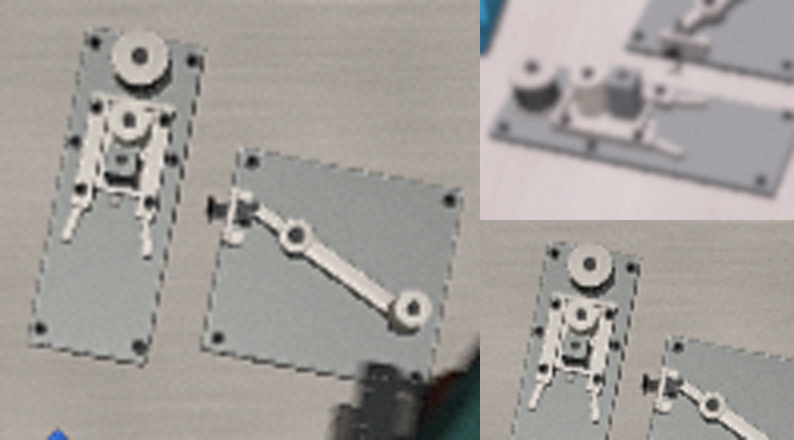

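The module is home, with the detent ball visible just behind its foot at (117,199). Checking that numerically and planning the tensioner arc.

```bash
python3 go.py 496.5,-218.5,150,70; python3 - <<'E'
from h import *
c=dict(np.load("pics/top1.npz"))
def w(U,V,z): return ray(c,220+(U+.5)/4-.5,95+(V+.5)/4-.5,z)[:2]
a=np.radians(-10.6);ex=np.array([np.cos(a),np.sin(a)]);ey=np.array([-ex[1],ex[0]]);o=[591.8,43.9]
for n,p in dict(roller=w(129,120,62),post=w(121,160,70),detent=w(117,199,15),pulley=w(140,56,56)).items(): print(n,((p-o)@ex).round(1),((p-o)@ey).round(1))
print("troller",w(411,307,78).round(1),"pivot",w(297,235,40).round(1))
P=np.array([566.2,-120.1])
for q in (0,.1,.2,.3,.4,.46,.52):
    t=np.radians(-125.6)+q; print(q,(P+120*np.array([np.cos(t),np.sin(t)])).round(1))
E
```

```text
now 11.6 [ 380.3 -227.7  206.9] [179.77  -0.21 -10.9 ] F [0.9 0.6 0.6] q [-40.   8. 106.  -0.  65.  61.] w 8.3
496.5,-218.5,150,70 [0.1122, -0.0313, 0.0572] [0.35, -0.01, -80.9]
roller 76.3 -0.7
post 37.9 -0.7
detent 12.9 -0.6
pulley 136.8 0.4
troller [ 496.4 -216. ] pivot [ 566.3 -121.2]
0 [ 496.3 -217.7]
0.1 [ 506.4 -224.2]
0.2 [ 517.1 -229.6]
0.3 [ 528.3 -234. ]
0.4 [ 539.9 -237.2]
0.46 [ 546.9 -238.5]
0.52 [ 554.1 -239.5]
```

```bash
python3 -m jog '[[0.03,-0.01,0.0,0,0,-8,0],[0.06,-0.02,0.0,0,0,-16,0],[0.112,-0.031,0.0,0,0,-25,0],[0.112,-0.031,0.03,0,0,-33,0],[0.112,-0.031,0.057,0,0,-42,0],[0.112,-0.031,0.057,0,0,-50,0],[0.112,-0.031,0.057,0,0,-59,0],[0.112,-0.031,0.057,0,0,-67,0],[0.112,-0.031,0.057,0,0,-76,0],[0.112,-0.031,0.057,0,0,-81,0],[0.112,-0.031,0.057,0,0,-81,0],[0.112,-0.031,0.057,0,0,-81,0]]'; python3 go.py 496.5,-217.7,45,70
```

```text
time_s: 12.8
tool_pos: [496.1, -211.2, 149.1]
orientation: [180.0, -0.0, 70.3]
ft_force: [-0.2, 0.1, -1.2]
grip_width: 1.002
grasp_force: 0.0
now 12.8 [ 496.1 -211.2  149.1] [179.96  -0.    70.3 ] F [-0.2  0.1 -1.2] q [-30.  20.  99.   0.  61. -11.] w 88.1
496.5,-217.7,45,70 [-0.0059, 0.0025, 0.1041] [0.04, -0.0, 0.3]
```

```bash
python3 -m jog '[[-0.005,0.0025,0.04,0,0,0,0],[-0.005,0.0025,0.08,0,0,0,0],[-0.005,0.0025,0.104,0,0,0,0],[-0.005,0.0025,0.104,0,0,0,0],[-0.005,0.0025,0.104,0,0,0,0.4],[-0.005,0.0025,0.104,0,0,0,0.7],[-0.005,0.0025,0.104,0,0,0,1],[-0.005,0.0025,0.104,0,0,0,1],[-0.005,0.0025,0.104,0,0,0,1],[-0.005,0.0025,0.104,0,0,0,1]]' 25; python3 go.py 506.4,-224.2,45,70 517.1,-229.6,45,70 528.3,-234,45,70 539.9,-237.2,45,70 546.9,-238.5,45,70 554.1,-239.5,45,70
```

```text
time_s: 13.8
tool_pos: [496.5, -217.2, 45.2]
orientation: [180.0, 0.0, 70.4]
ft_force: [-0.1, 0.1, -0.4]
grip_width: 0.494
grasp_force: 0.0
now 13.8 [ 496.5 -217.2   45.2] [179.97   0.    70.42] F [-0.1  0.1 -0.4] q [-31.  29. 104.   0.  47. -11.] w 43.5
506.4,-224.2,45,70 [-0.0032, 0.0117, 0.0003] [0.03, 0.0, 0.42]
517.1,-229.6,45,70 [-0.0047, 0.0236, 0.0003] [0.03, 0.0, 0.42]
528.3,-234,45,70 [-0.0051, 0.0356, 0.0003] [0.03, 0.0, 0.42]
539.9,-237.2,45,70 [-0.0043, 0.0476, 0.0003] [0.03, 0.0, 0.42]
546.9,-238.5,45,70 [-0.0031, 0.0546, 0.0003] [0.03, 0.0, 0.42]
554.1,-239.5,45,70 [-0.0017, 0.0617, 0.0003] [0.03, 0.0, 0.42]
```

Fingers are still closing. Finish the pinch, then push along the arc.

```bash
python3 -m jog '[[0,0,0,0,0,0,1],[0,0,0,0,0,0,1],[0,0,0,0,0,0,1],[0,0,0,0,0,0,1]]'; python3 -m jog '[[-0.0018,0.006,0,0,0,0,1],[-0.0032,0.0117,0,0,0,0,1],[-0.004,0.018,0,0,0,0,1],[-0.0047,0.0236,0,0,0,0,1],[-0.005,0.03,0,0,0,0,1],[-0.005,0.0356,0,0,0,0,1],[-0.0048,0.042,0,0,0,0,1],[-0.0043,0.0476,0,0,0,0,1],[-0.0031,0.0546,0,0,0,0,1],[-0.0024,0.058,0,0,0,0,1],[-0.0017,0.062,0,0,0,0,1],[-0.0017,0.062,0,0,0,0,1]]'; python3 go.py 554.1,-239.5,45,70
```

```text
time_s: 14.2
tool_pos: [495.3, -216.9, 44.8]
orientation: [-179.9, 0.0, 70.4]
ft_force: [-5.3, -0.8, 5.2]
grip_width: 0.362
grasp_force: 25.0
time_s: 15.4
tool_pos: [551.1, -240.4, 44.5]
orientation: [-179.7, 0.2, 70.5]
ft_force: [-12.1, -6.1, 7.2]
grip_width: 0.359
grasp_force: 25.0
now 15.4 [ 551.1 -240.4   44.5] [-1.7969e+02  1.5000e-01  7.0540e+01] F [-12.1  -6.1   7.2] q [-30.  32.  96.  -0.  52. -10.] w 31.6
554.1,-239.5,45,70 [0.0018, 0.0026, -0.0005] [-0.31, 0.15, 0.54]
```

```bash
python3 -m jog '[[0.0015,0.0015,0,0,0,0,1],[0.0018,0.0026,0,0,0,0,1],[0.0018,0.0026,0,0,0,0,1],[0.0018,0.0026,0,0,0,0,1],[0.0018,0.0026,0,0,0,0,1]]'; python3 go.py; python3 - <<'E'
from h import *
im=cam("top")["image"][...,::-1]; im2=cam("side")["image"][...,::-1]
a=cv2.resize(im[95:205,220:330],(400,400),interpolation=2);b=cv2.resize(im2[135:245,165:275],(400,400),interpolation=2)
cv2.imwrite("pics/d.png",np.hstack([a,b]))
E
```

```text
time_s: 15.9
tool_pos: [553.9, -240.3, 44.5]
orientation: [-179.7, 0.2, 70.5]
ft_force: [-13.0, -8.6, 6.3]
grip_width: 0.363
grasp_force: 25.0
now 15.9 [ 553.9 -240.3   44.5] [-179.72    0.21   70.54] F [-13.   -8.6   6.3] q [-30.  33.  95.  -0.  52. -10.] w 31.9
```

View pics/d.png

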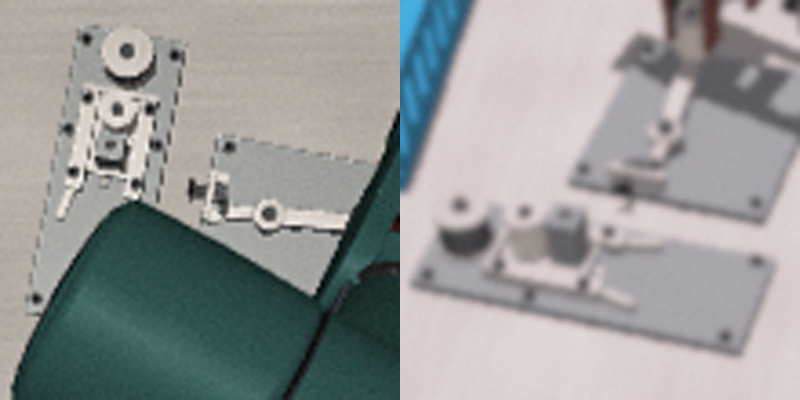

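The arm has swung to about q ≈ 0.51 (bar from (268,213) to (345,222)), with the heel past the pawl. The module is still home, so I'm handing it in.

```bash
python3 -c "
from rig import ticket
print(ticket.sign_off())"
```

```text
the job is handed in; nothing more can be done
None
```

The idler module is home against the stop with the detent up behind it, and the gripper is holding the tensioner arm at about q = 0.51 rad, clear of the pawl; the job was handed in at about 16 s, with no verdict shown.

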